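# Set the length stop of the cinnamon cutting jig

## Robot

A 6-joint arm with a two-finger parallel gripper is mounted at the origin on the work surface. World frame = base frame: x ahead of the robot, y to its left, z up, the work surface at z = 0. Lengths are in m, angles in rad, forces in N, time in s.
With the tool pointing down it reaches from about 0.275 to 0.75 m from the base axis. Payload 10.2 kg.
Tool frame: the origin (TCP) lies at the very end of the fingers, on their centre line; the grasp point (between the pads) lies env.grip_point_offset behind it (env.grip_point_offset is the distance from the TCP to the grasp point, in m); z points along the fingers, y is the line along which they close (so a half turn about z gives the same grasp; the last joint's range is limited). The gripper opens to 88 mm and grips with 3 to 60 N. Pads are 18 mm wide; open, the fingers measure 123 mm over their backs; the gripper's body (75 mm by 187 mm) begins 45 mm behind the grasp point.
Start: joints at [0.988, 0.313, 1.498, -0, 1.331, -0.223], TCP at [0.185, 0.491, 0.239] pointing down, gripper open.
Joint ranges: [-2.94, 2.94], [-0.97, 2.17], [0.19, 2.56], [-1.23, 4.37], [0.02, 3.11], [-2.88, 2.88]. Speed limits (rad/s): [2.39, 2.39, 3.01, 3.14, 3.14, 3.14].

## Interface

Orientations are given as a rotation vector (axis times angle).
In Python, from bench import env gives the robot as it stands.
- The arm moves only by the tool apply_moves, never from a script. Its argument "deltas" is a list of rows, each a list of 5 numbers: the shift along the tool's x, y, z in m, then the turn about the tool's z in degrees, then the finger opening in m, from 0 to 0.0881. A call has exactly 5 rows; each row shifts and turns the commanded pose from where the row before left it, along the tool's axes as they then stand; what a row does not reach is not made up. A row lasts 1/10 s, in which the tool goes at most 50 mm and 8.59 degrees, less where a joint would pass 70% of its speed; a pose out of reach is approached as far as the arm can. A call is refused whole if a number of a shift passes 0.05 or a number of a turn 8.59, either way. A call with a gripper value outside its range is refused whole. The fingers move at their own pace and stop on an object; "grip_force" is the grip in N (left out, the last holds). Time passes only in rows, so rows that do not move let the fingers close, or fill a call up. It gives the time, the measured TCP pose, the force, the opening and the grip force at its end, in the units of the state.
- env.read_state(): the state, without advancing time (a new reading comes with each control period).
- env.read_camera(name): name is "side" or "top" or "wrist"; returns a dict with "pixels" (384x512x3 uint8, red, green, blue), "depth" (384x512 float32, m along the optical axis (not along the pixel's ray), 0 where there is no reading), "camera_matrix" (3x3 intrinsics, pixels), "R" (3x3) and "t" (3): a world point X has camera coordinates R X + t. Camera axes: x right, y down, z forward; pixel columns grow to the right and rows downward; lengths in m; the calibration is good to about 2 mm. A picture is of the moment at which its call begins.
- env.hand_in(): hands the job in; it is judged then, once.
Trained networks look in a picture, given as the dict that the camera call returned (one of the last four; its "shot" number tells which), for a name from the list of things; names that differ only in an ending like _2 or _b are one class to them, and where a whole thing is asked for, a point or a joint stands for the part that bears it (a point fixed in the world has none). Each returns a list of dicts, best first, with "score" (0 to 1); they miss things now and then, are a little off and sometimes report something else, mostly with a low value. They report only what shows in the picture. A call takes as long as a camera call.
- env.look_for(picture, label): "box" ([left, top, width, height] as shares, 0 to 1, of the picture: columns of its width, rows of its height, round what is visible of it).
- env.cut_out(picture, label): "mask" (384x512 bool, what is visible of it) and "box" ([left, top, width, height] as shares, 0 to 1, of the picture: columns of its width, rows of its height, round what is visible of it).
- env.place_of(picture, label): "at" ([row, column] as shares, 0 to 1, of the picture: columns of its width, rows of its height: a listed point, or the origin of a listed thing).
The state is a dict: "t": time; "joints": joint angles; "qvel": joint speeds; "joint_torque": joint torques, N m; "tool_pos": TCP position; "tool_rot": TCP orientation; "ft_force": force on the tool from outside, world axes, zero at the start; "ft_torque": the same for the moment, N m; "width": opening from 0.0 (shut) to 1.0 (fully open); "grasp_force": force on a finger pad.
Only numpy, scipy, OpenCV 4.12 (cv2) and the standard library are available. Lean on these libraries where they do the work, as an engineer would, in place of code of your own. Each camera call takes 0.05 s, during which the arm holds its last target. There are 200 camera calls.

## Task

Set the length stop of the cinnamon cutting jig to today's length. With the fingertips, press down the thumb pad in the middle of the sliding carriage to free its brake and, keeping it pressed, push the carriage along the rail until it bears on the marked stop block, the one that wears the pointer plate; then lift off so that the pad springs up and the brake holds it there. Grip and lift nothing, never force the carriage along with its brake on, and leave the cinnamon, the tumbler and the brush where they are.

Things in the scene. Friction and masses are not known exactly. Their poses are not given: they have to be found in the camera images.
- jig: Cutting jig fixed to the table: dark wooden board 260 x 600 x 20 mm. Origin at the centre of its underside; y runs along board, trough and rail, x across. At x = -80 mm a steel V trough, lips 66 mm high, with 95 mm high wooden saw-guide cheeks beside it near y = -250 mm. At x = +10 mm the rail, a square bar 30 x 30 mm, top 70 mm above the table, brackets at y = +-268 mm. At x = +68 mm a flat scale.
- carriage (a joint): Position (m) of the sliding carriage along the rail, positive to the jig's +y, 0 at the middle of the jig. With the brake on it is held against a push of about 10 N and is not to be moved; with the pad pressed it slides against about 1 to 2 N. It cannot leave the rail.
- carriage_mid (a point): Centre of the carriage's top plate, 79 mm above the table, over the rail's axis. The carriage is a grey metal saddle on the rail, 54 mm across it and 90 mm along it (end faces 45 mm either side of this point), top face 86 mm above the table. A thin steel arm reaches from it to a disc over the trough, on the jig's -x side.
- thumbpad (a joint): How far the thumb pad is pressed (m): 0 up, brake on; 0.007 fully down, on a solid stop. A spring holds it up: it starts to move at about 9 N and is fully down at about 13 N. The brake lets go as soon as the pad has moved 1 mm and bites again whenever the pad comes up.
- pad_top (a point): Centre of the top face of the black thumb pad in the middle of the carriage, moving with it; face 96 mm above the table when up. The pad is 36 mm across the rail, 56 mm along it, and stands 10 mm proud of the carriage. At both its ends along the rail a ridge 5 mm thick stands 4 mm above the face, 46 mm free between them.
- stop_marked: Marked stop: aluminium block clamped fast on the rail, on either side of the carriage, 50 mm across the rail, 30 mm along it, top 86 mm above the table, dark clamp screw on top. It wears a bent steel pointer plate: a tab 26 mm wide standing up to 118 mm, and a flat pointed blade over the scale on the jig's +x side. Origin on the table under the rail's axis; axes as the jig's.
- stop_marked_mid (a point): Point in the middle of the marked stop block, on the rail's axis, 79 mm above the table; the block's end faces lie 15 mm to either side along the rail. The carriage bears on it when this point and carriage_mid are 60 mm apart.
- stop_plain: The other stop block, for another length: the same block and clamp screw without pointer plate, fixed on the rail on the other side of the carriage. Not used.
- bundle: Tied bundle of cut cinnamon, 45 mm across and 85 mm high, standing loose on the jig's board on the +x side, beyond the scale. Origin at the centre of its underside. To be left alone.
- long_quill: Loose cinnamon quill, 31 x 16 mm in section and 200 mm long (its y), lying in the trough through the saw guide and over the jig's -y end. Origin at the middle of its underside. To be left alone.
- tumbler: Empty steel tumbler, 72 mm across and 95 mm high, standing on the table off the jig's +y end. Origin at the centre of its foot. To be left alone.
- brush: Hand brush lying on the table off the jig's -y end. To be left alone.

How it is judged:
By the outcome, as a careful person would: the job done as asked, in the order asked, and still so for the second after the job is handed in, with the robot touching nothing.
It also fails if it takes over 38 s, if anything falls off the work surface, if the arm or the gripper's body presses on something with over 40 N, if the wrist force passes 120 N, or if a joint passes its speed limit or range.

## Working session

There is one attempt and no reset: what is moved stays moved. The work goes in short steps, Python scripts to look and compute and a tool call to move; the robot and the scene stay as the last step left them, time stands still between calls to the robot, and variables do not carry over. Pictures are saved under pics/ and viewed, at most 10 in all, crops included, and the job is handed in when it is done.

Besides the shell and the picture viewer there is one more tool, called after "Request:" as name(argument=value, ...), one argument or row to a line, values as JSON. apply_moves: Moves the arm, as the interface text tells. Its arguments: {"type":"object","properties":{"deltas":{"type":"array","items":{"type":"array","items":{"type":"number"}}},"grip_force":{"type":"number"}},"required":["deltas"]}

```bash
mkdir -p pics
cat > h.py <<'E'
import numpy as np, cv2
from bench import env
def world(p,u,v,z=None):
    K,R,t=p["camera_matrix"],p["R"],p["t"]
    r=np.linalg.inv(K)@[u,v,1]
    if z is None:
        d=p["depth"][int(round(v)),int(round(u))]; return R.T@(r*d-t)
    c=-R.T@t; w=R.T@r; return c+w*(z-c[2])/w[2]
def save(p,n): cv2.imwrite("pics/"+n,p["pixels"][:,:,::-1])
E
python3 - <<'E'
from h import *
np.set_printoptions(precision=4,suppress=True)
Z=dict(carriage_mid=.079,pad_top=.096,stop_marked_mid=.079,stop_marked=0,stop_plain=0,bundle=.02,tumbler=0,jig=0)
ps=[]
for c in("top","side"):
    p=env.read_camera(c); save(p,c+".png"); ps.append(p["pixels"])
    for l,z in Z.items():
        for q in env.place_of(p,l)[:2]:
            v,u=q["at"][0]*384,q["at"][1]*512
            print(c,l,round(q["score"],2),round(u),round(v),world(p,u,v,z), world(p,u,v) if 0<=u<511 and 0<=v<383 else "")
s=env.read_state();print(s["t"],s["tool_pos"],s["tool_rot"],s["ft_force"])
cv2.imwrite("pics/both.png",np.vstack(ps)[:,:,::-1])
E
```

```text
top carriage_mid 0.65 259 188 [ 0.5395 -0.0352  0.079 ] [ 0.5363 -0.0346  0.0987]
top pad_top 0.61 255 188 [ 0.5372 -0.0218  0.096 ] [ 0.5376 -0.0218  0.094 ]
top stop_marked_mid 0.59 210 191 [0.5332 0.1262 0.079 ] [0.5314 0.1252 0.0906]
top stop_marked 0.59 212 197 [0.5223 0.1256 0.    ] [0.5086 0.1178 0.096 ]
top stop_plain 0.65 291 189 [ 0.5481 -0.1494  0.    ] [ 0.534  -0.1403  0.0884]
top bundle 0.69 248 164 [0.634  0.0024 0.02  ] [0.6183 0.0025 0.0917]
top tumbler 0.75 103 223 [0.4335 0.4983 0.    ] [0.4333 0.4973 0.0029]
top jig 0.64 252 196 [ 0.5259 -0.014   0.    ] [ 0.5133 -0.013   0.0875]
side carriage_mid 0.56 263 198 [ 0.5267 -0.0323  0.079 ] [ 0.5181 -0.0413  0.089 ]
side carriage_mid 0.17 266 191 [ 0.5577 -0.0153  0.079 ] [ 0.5443 -0.0288  0.0938]
side pad_top 0.57 266 192 [ 0.5365 -0.035   0.096 ] [ 0.5374 -0.0341  0.0951]
side stop_marked_mid 0.54 225 177 [0.5185 0.1245 0.079 ] [0.5128 0.1172 0.0857]
side stop_marked 0.5 226 195 [0.5203 0.1313 0.    ] [0.4748 0.073  0.0583]
side stop_plain 0.8 297 237 [ 0.5421 -0.1577  0.    ] [ 0.4918 -0.1996  0.0624]
side bundle 0.88 283 194 [ 0.6382 -0.0071  0.02  ] [ 0.6234 -0.0207  0.0358]
side tumbler 0.98 141 159 [0.4369 0.5058 0.    ] [0.4231 0.4772 0.0201]
side jig 0.74 258 215 [ 0.5288 -0.0108  0.    ] [ 0.4813 -0.0611  0.06  ]
0.9 [0.1848 0.4914 0.2387] [-0.5621 -3.0909  0.    ] [ 0.5005  0.1679 -0.4338]
```

View pics/top.png

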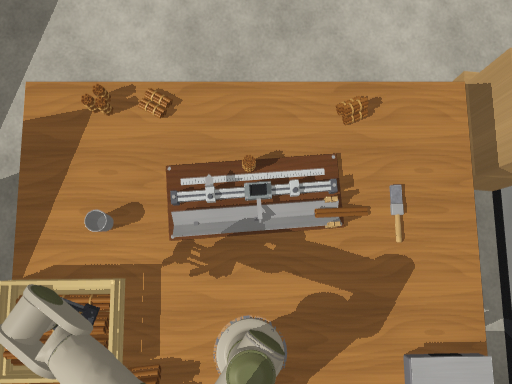

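View pics/side.png

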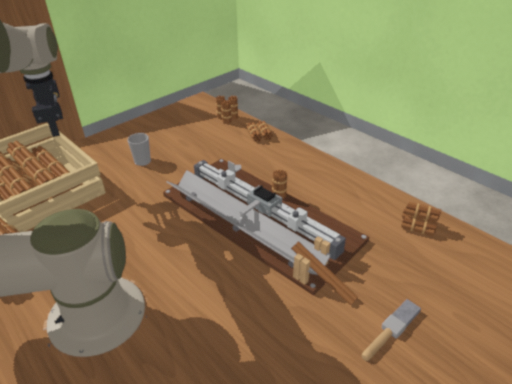

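The top view shows the carriage at about (258,189). The stop with the blade over the scale is at (210,188), on the +y side, and the plain stop is at (294,187). The side view agrees. Jig yaw is about +4°. I'll turn the tool 65° so that tool x runs along the rail, then go over the carriage.

Request:
apply_moves(
  deltas=[
    [0, 0, 0, 8.2, 0],
    [0, 0, 0, 8.2, 0],
    [0, 0, 0, 8.2, 0],
    [0, 0, 0, 8.2, 0],
    [0, 0, 0, 8.2, 0],
  ],
  grip_force=20,
)

```text
t: 1.4
tool_pos: [0.1849, 0.4914, 0.2387]
tool_rot: [1.617, 2.693, -0.0]
ft_force: [-0.6, 0.3, 0.7]
width: 0.571
grasp_force: 0.0
```

Request:
apply_moves(
  deltas=[
    [0, 0, 0, 8.2, 0],
    [0, 0, 0, 8.2, 0],
    [0, 0, 0, 8.2, 0],
    [-0.02, 0.01, 0, 0, 0],
    [-0.04, 0.024, 0, 0, 0],
  ],
)

```text
t: 1.9
tool_pos: [0.2221, 0.4341, 0.2385]
tool_rot: [-2.143, -2.297, -0.0]
ft_force: [1.7, 0.7, -0.0]
width: 0.115
grasp_force: 0.0
```

Request:
apply_moves(
  deltas=[
    [-0.04, 0.024, 0, 0, 0],
    [-0.04, 0.024, 0, 0, 0],
    [-0.04, 0.024, 0, 0, 0],
    [-0.04, 0.024, 0, 0, 0],
    [-0.04, 0.024, 0, 0, 0],
  ],
)

```text
t: 2.4
tool_pos: [0.3564, 0.2404, 0.239]
tool_rot: [2.147, 2.293, 0.001]
ft_force: [0.2, 0.4, -0.3]
width: 0.001
grasp_force: 0.0
```

Request:
apply_moves(
  deltas=[
    [-0.04, 0.024, 0, 0, 0],
    [-0.04, 0.024, 0, 0, 0],
    [-0.04, 0.024, 0, 0, 0],
    [-0.03, 0.02, 0, 0, 0],
    [0, 0, 0, 0, 0],
  ],
)

```text
t: 2.9
tool_pos: [0.4592, 0.0955, 0.2384]
tool_rot: [2.152, 2.289, -0.0]
ft_force: [-0.2, 0.3, 0.4]
width: 0.004
grasp_force: 0.0
```

Run:
```python
from h import *
from scipy.spatial.transform import Rotation as Ro
np.set_printoptions(precision=4,suppress=True)
s=env.read_state();T=Ro.from_rotvec(s["tool_rot"]).as_matrix()
print(s["t"],s["tool_pos"],T,s["width"],s["ft_force"],env.grip_point_offset,s["joints"])
p=env.read_camera("wrist"); save(p,"w1.png")
Z=dict(carriage_mid=.086,pad_top=.096,stop_marked_mid=.079)
for l,z in Z.items():
    for q in env.place_of(p,l)[:2]:
        v,u=q["at"][0]*384,q["at"][1]*512
        w=world(p,u,v,z);print(l,round(q["score"],2),round(u),round(v),w,"tool delta",T.T@(w-s["tool_pos"]))
for l in("stop_marked","stop_plain"):
    print(l,[(q["score"],np.array(q["box"])*[512,384,512,384]) for q in env.look_for(p,l)[:2]])
```

```text
2.9 [0.4592 0.0955 0.2384] [[-0.0616  0.9981  0.0002]
 [ 0.9981  0.0616 -0.0005]
 [-0.0005  0.0001 -1.    ]] 0.004289710396011827 [-0.2288  0.2991  0.3596] 0.0187 [-0.0451  0.1894  1.6579 -0.0005  1.2941 -0.1067]
stop_marked_mid 0.67 314 152 [0.523  0.1262 0.079 ] tool delta [0.0268 0.0656 0.1594]
stop_marked [(0.84, array([286.976 , 129.9072,  92.8256,  41.088 ]))]
stop_plain []
```

View pics/w1.png

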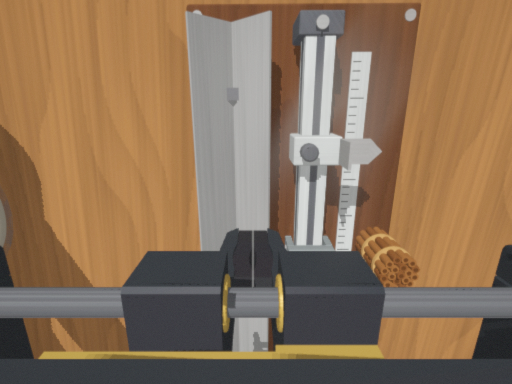

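The wrist view shows the block with the pointer blade at (315,150), so it is the marked stop and lies on the +y side. The near carriage end is at (310,240). Next I move back along -x to see the pad.

Request:
apply_moves(
  deltas=[
    [-0.035, 0.013, 0, 0, 0],
    [-0.035, 0.013, 0, 0, 0],
    [-0.035, 0.013, 0, 0, 0],
    [-0.035, 0.013, 0, 0, 0],
    [0, 0, 0, 0, 0],
  ],
)

```text
t: 3.7
tool_pos: [0.5194, -0.0401, 0.2384]
tool_rot: [2.149, 2.291, -0.001]
ft_force: [-1.0, 0.3, 0.4]
width: 0.006
grasp_force: 0.0
```

Run:
```python
from h import *
from scipy.spatial.transform import Rotation as Ro
np.set_printoptions(precision=4,suppress=True)
p=env.read_camera("wrist"); save(p,"w2.png")
s=env.read_state();T=Ro.from_rotvec(s["tool_rot"]).as_matrix()
print(s["t"],s["tool_pos"],s["ft_force"])
Z=dict(carriage_mid=.086,pad_top=.096,stop_marked_mid=.079)
for l,z in Z.items():
    for q in env.place_of(p,l)[:1]:
        v,u=q["at"][0]*384,q["at"][1]*512
        w=world(p,u,v,z);print(l,round(q["score"],2),round(u),round(v),w,world(p,u,v),"tool delta",T.T@(w-s["tool_pos"]))
m=env.cut_out(p,"thumbpad")
if m: print(m[0]["score"],np.array(m[0]["box"])*[512,384,512,384])
```

```text
3.75 [ 0.5187 -0.0383  0.2384] [-0.2472  0.5108 -0.3683]
carriage_mid 0.73 268 170 [ 0.5355 -0.0306  0.086 ] [ 0.5347 -0.0281  0.0974] tool delta [0.0066 0.0173 0.1524]
0.81 [250.3168 142.3872  35.2768  53.6832]
```

View pics/w2.png

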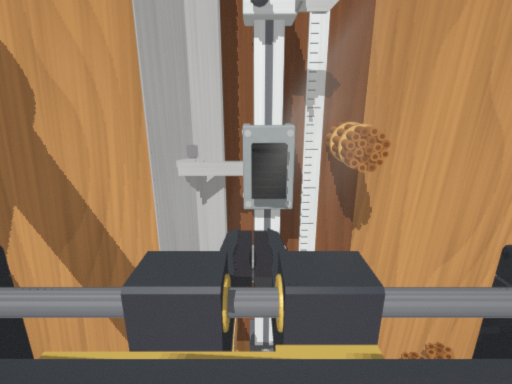

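The pad is at u 251–288, v 142–199, with its centre near (269,170), which puts it at about (0.536, -0.029). The path is clear. I descend slightly towards the +y side of the pad face.

Request:
apply_moves(
  deltas=[
    [0.014, 0.017, 0, -1.3, 0],
    [0, 0, 0.03, 0, 0],
    [0, 0, 0.04, 0, 0],
    [0, 0, 0.04, 0, 0],
    [0, 0, 0.01, 0, 0],
  ],
)

```text
t: 4.45
tool_pos: [0.5325, -0.0212, 0.1155]
tool_rot: [-2.115, -2.315, 0.005]
ft_force: [0.2, -0.0, 0.2]
width: 0.007
grasp_force: 0.0
```

Run:
```python
from h import *
np.set_printoptions(precision=4,suppress=True)
p=env.read_camera("wrist"); save(p,"w3.png")
s=env.read_state();print(s["t"],s["tool_pos"],s["tool_rot"],s["ft_force"])
```

```text
4.5 [ 0.5331 -0.0215  0.1162] [-2.1163 -2.3157  0.0036] [-0.7012 -0.334  -1.5176]
```

View pics/w3.png

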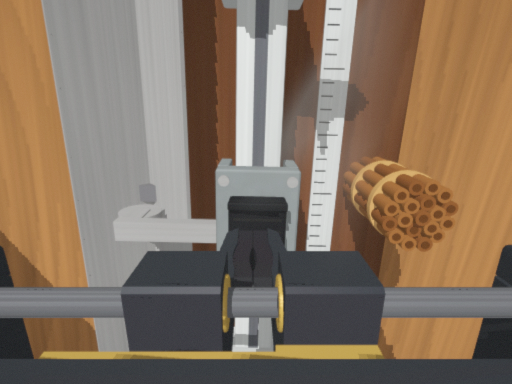

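The fingers are over the pad face, about 4 px (roughly 2 mm) left of the pad's centre line, with the front ridge at v≈200 ahead of them. Pressing down gently now.

Request:
apply_moves(
  deltas=[
    [0, 0.002, 0.01, 0, 0],
    [0, 0, 0.007, 0, 0],
    [0, 0, 0.002, 0, 0],
    [0, 0, 0.001, 0, 0],
    [0, 0, 0, 0, 0],
  ],
)

```text
t: 5.0
tool_pos: [0.5368, -0.0225, 0.0992]
tool_rot: [2.12, 2.317, 0.001]
ft_force: [-0.2, 0.7, -0.8]
width: 0.005
grasp_force: 0.0
```

Request:
apply_moves(
  deltas=[
    [0, 0, 0.001, 0, 0],
    [0, 0, 0.001, 0, 0],
    [0, 0, 0.001, 0, 0],
    [0, 0, 0.001, 0, 0],
    [0, 0, 0, 0, 0],
  ],
)

```text
t: 5.5
tool_pos: [0.5368, -0.0225, 0.0956]
tool_rot: [2.12, 2.317, 0.001]
ft_force: [-2.6, 0.8, 9.3]
width: 0.005
grasp_force: 4.7
```

Contact is at z≈0.0956 with 9.3 N, which matches the pad face. Pressing on.

Request:
apply_moves(
  deltas=[
    [0, 0, 0.001, 0, 0],
    [0, 0, 0.001, 0, 0],
    [0, 0, 0.001, 0, 0],
    [0, 0, 0.0015, 0, 0],
    [0, 0, 0.001, 0, 0],
  ],
)

```text
t: 6.0
tool_pos: [0.5368, -0.0225, 0.0904]
tool_rot: [2.12, 2.317, 0.001]
ft_force: [-3.9, 1.4, 12.5]
width: -0.001
grasp_force: 6.3
```

Request:
apply_moves(
  deltas=[
    [0, 0, 0.0005, 0, 0],
    [0, 0, 0, 0, 0],
    [0, 0, 0, 0, 0],
    [0.001, 0, 0, 0, 0],
    [0.002, 0, 0, 0, 0],
  ],
)

```text
t: 6.5
tool_pos: [0.5367, -0.02, 0.0902]
tool_rot: [2.119, 2.317, 0.0]
ft_force: [-3.6, -1.8, 12.5]
width: 0.002
grasp_force: 6.4
```

The pad is about 5.5 mm down and the brake is free. Pushing toward +y.

Request:
apply_moves(
  deltas=[
    [0.003, 0, 0, 0, 0],
    [0.004, 0, 0, 0, 0],
    [0.004, 0, 0, 0, 0],
    [0.004, 0, 0, 0, 0],
    [0.004, 0, 0, 0, 0],
  ],
)

```text
t: 7.0
tool_pos: [0.5353, -0.0009, 0.0903]
tool_rot: [2.119, 2.316, 0.001]
ft_force: [-2.2, -0.7, 12.8]
width: 0.007
grasp_force: 6.3
```

Request:
apply_moves(
  deltas=[
    [0.004, 0, 0, 0, 0],
    [0.004, 0, 0, 0, 0],
    [0.004, 0, 0, 0, 0],
    [0.004, 0, 0, 0, 0],
    [0.004, 0, 0, 0, 0],
  ],
)

```text
t: 7.5
tool_pos: [0.5339, 0.0191, 0.0904]
tool_rot: [2.118, 2.316, 0.002]
ft_force: [-1.5, -1.7, 12.2]
width: 0.006
grasp_force: 6.3
```

Run:
```python
from h import *
np.set_printoptions(precision=4,suppress=True)
p=env.read_camera("wrist"); save(p,"w4.png")
s=env.read_state();print(s["t"],s["tool_pos"],s["tool_rot"],s["ft_force"])
for l in("carriage_mid","stop_marked_mid"):
    for q in env.place_of(p,l)[:1]:
        v,u=q["at"][0]*384,q["at"][1]*512; print(l,q["score"],u,v,world(p,u,v,.079))
```

```text
7.55 [0.5338 0.0196 0.0904] [2.1183 2.3159 0.0026] [-1.0835 -0.5921 12.6578]
stop_marked_mid 0.7 254.9248 27.9936 [0.5255 0.1289 0.079 ]
```

View pics/w4.png

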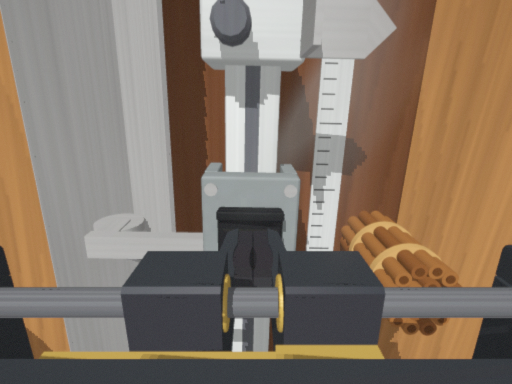

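The carriage is following: its front edge is at v≈172 and the stop's face at v≈65, a gap of about 55 mm. I push on, then slow down.

Request:
apply_moves(
  deltas=[
    [0.004, 0, 0, 0, 0],
    [0.004, 0, 0, 0, 0],
    [0.004, 0, 0, 0, 0],
    [0.004, 0, 0, 0, 0],
    [0.004, 0, 0, 0, 0],
  ],
)

```text
t: 8.15
tool_pos: [0.5325, 0.039, 0.0906]
tool_rot: [2.118, 2.315, 0.003]
ft_force: [0.1, -2.1, 13.2]
width: 0.005
grasp_force: 6.2
```

Request:
apply_moves(
  deltas=[
    [0.004, 0, 0, 0, 0],
    [0.004, 0, 0, 0, 0],
    [0.004, 0, 0, 0, 0],
    [0.004, 0, 0, 0, 0],
    [0.002, 0, 0, 0, 0],
  ],
)

```text
t: 8.65
tool_pos: [0.5312, 0.0571, 0.0907]
tool_rot: [2.117, 2.315, 0.005]
ft_force: [0.9, -0.5, 11.8]
width: 0.003
grasp_force: 6.2
```

Request:
apply_moves(
  deltas=[
    [0.002, 0, 0, 0, 0],
    [0.002, 0, 0, 0, 0],
    [0.001, 0, 0, 0, 0],
    [0.001, 0, 0, 0, 0],
    [0.001, 0, 0, 0, 0],
  ],
)

```text
t: 9.15
tool_pos: [0.5307, 0.0638, 0.0908]
tool_rot: [2.118, 2.314, 0.005]
ft_force: [2.1, -0.7, 12.8]
width: 0.007
grasp_force: 6.2
```

Request:
apply_moves(
  deltas=[
    [0.001, 0, 0, 0, 0],
    [0.001, 0, 0, 0, 0],
    [0.001, 0, 0, 0, 0],
    [0.001, 0, 0, 0, 0],
    [0.001, 0, 0, 0, 0],
  ],
)

```text
t: 9.65
tool_pos: [0.5303, 0.0688, 0.0908]
tool_rot: [2.117, 2.314, 0.005]
ft_force: [1.7, -1.2, 12.4]
width: 0.003
grasp_force: 6.2
```

Request:
apply_moves(
  deltas=[
    [0.001, 0, 0, 0, 0],
    [0.001, 0, 0, 0, 0],
    [0.001, 0, 0, 0, 0],
    [0.001, 0, 0, 0, 0],
    [0.001, 0, 0, 0, 0],
  ],
)

```text
t: 10.15
tool_pos: [0.53, 0.0738, 0.0908]
tool_rot: [2.117, 2.314, 0.006]
ft_force: [2.7, -1.0, 12.3]
width: 0.007
grasp_force: 6.2
```

Request:
apply_moves(
  deltas=[
    [0.001, 0, 0, 0, 0],
    [0.001, 0, 0, 0, 0],
    [0.0005, 0, 0, 0, 0],
    [0, 0, 0, 0, 0],
    [0, 0, 0, 0, 0],
  ],
)

```text
t: 10.65
tool_pos: [0.5299, 0.0757, 0.0909]
tool_rot: [2.117, 2.313, 0.004]
ft_force: [2.1, -5.5, 11.8]
width: 0.006
grasp_force: 6.1
```

Request:
apply_moves(
  deltas=[
    [0.0005, 0, 0, 0, 0],
    [0.0005, 0, 0, 0, 0],
    [0.0005, 0, 0, 0, 0],
    [0.0005, 0, 0, 0, 0],
    [0, 0, 0, 0, 0],
  ],
)

```text
t: 11.15
tool_pos: [0.5297, 0.0771, 0.0909]
tool_rot: [2.116, 2.313, 0.003]
ft_force: [2.2, -8.8, 12.2]
width: 0.005
grasp_force: 6.1
```

Run:
```python
from h import *
p=env.read_camera("wrist"); save(p,"w5.png")
```

```text
(no output)
```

View pics/w5.png

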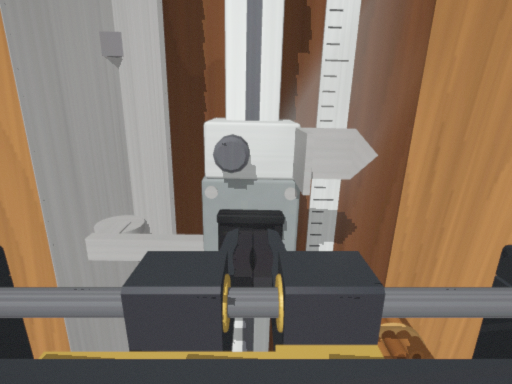

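The carriage front now meets the block at v≈178 with no gap, and the push force rose to 8.8 N, so it bears. Lifting straight off.

Request:
apply_moves(
  deltas=[
    [0, 0, -0.002, 0, 0],
    [0, 0, -0.003, 0, 0],
    [0, 0, -0.005, 0, 0],
    [0, 0, -0.01, 0, 0],
    [0, 0, -0.02, 0, 0],
  ],
)

```text
t: 11.7
tool_pos: [0.5266, 0.0788, 0.1283]
tool_rot: [-2.119, -2.316, 0.003]
ft_force: [0.2, 0.0, -0.3]
width: 0.005
grasp_force: 0.0
```

Request:
apply_moves(
  deltas=[
    [0, 0, -0.03, 0, 0],
    [0, 0, -0.03, 0, 0],
    [-0.02, 0, -0.01, 0, 0],
    [-0.04, 0, 0, 0, 0],
    [-0.03, 0, 0, 0, 0],
  ],
)

```text
t: 12.2
tool_pos: [0.5354, -0.0121, 0.1994]
tool_rot: [2.12, 2.318, 0.0]
ft_force: [0.0, 0.2, -0.3]
width: 0.008
grasp_force: 0.0
```

Request:
apply_moves(
  deltas=[
    [0, 0, 0, 0, 0],
    [0, 0, 0, 0, 0],
    [0, 0, 0, 0, 0],
    [0, 0, 0, 0, 0],
    [0, 0, 0, 0, 0],
  ],
)

```text
t: 12.7
tool_pos: [0.5355, -0.0102, 0.1988]
tool_rot: [-2.119, -2.319, -0.0]
ft_force: [0.1, -0.6, -0.1]
width: -0.001
grasp_force: 0.0
```

Run:
```python
from h import *
p=env.read_camera("wrist"); save(p,"w6.png")
s=env.read_state();print(s["t"],s["tool_pos"],s["ft_force"])
for l in("carriage_mid","stop_marked_mid"):
    for q in env.place_of(p,l)[:1]:
        v,u=q["at"][0]*384,q["at"][1]*512; print(l,q["score"],u,v,world(p,u,v,.079))
```

```text
12.75 [ 0.5354756  -0.01038539  0.19875287] [-0.42333009 -0.14330398  0.48864799]
carriage_mid 0.67 254.1056 101.9136 [0.53024238 0.06627688 0.079     ]
stop_marked_mid 0.6 252.5184 18.816000000000003 [0.52306824 0.13022491 0.079     ]
```

View pics/w6.png

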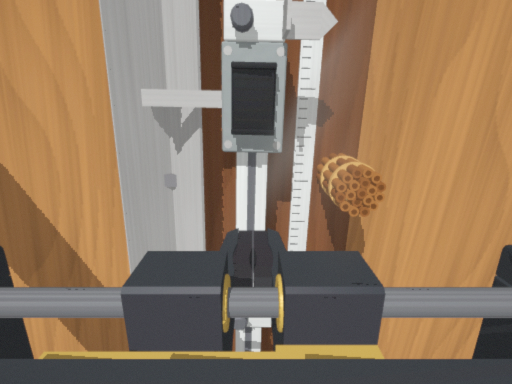

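The carriage's front edge (v≈40) lies flush against the marked block, the pad is up, and the bundle still stands. Handing in.

```bash
python3 -c "
from bench import env
print(env.hand_in())"
```

```text
the job is handed in; nothing more can be done
None
```

The carriage now bears on the marked stop with its pad up; the arm is clear, nothing else was touched, and I handed the job in at about 13 s of the 38 s limit.

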